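# Slide the microplate under the reading bridge and start the read

## Task

Without lifting or tipping it, push the white 96-well microplate flat along the bench, long side first, in between the side rails and under the low reading bridge until it sits squarely against the black rear stop. Only then press the blue start button on the bridge's control pod right down and let it come up again. Leave the dropper bottle, the petri dish, the blue-capped bottle and the slide box where they stand.

Things in the scene. Friction and masses are not known exactly. Their poses are not given: they have to be found in the camera images.
- plate: Loose white 96-well microplate lying flat, 86 mm (its x) by 128 mm (its y) by 14 mm high, about 0.05 kg. Origin: centre of its underside. It starts in front of the mouth of the bridge, 0.16 to 0.20 m short of its seat, up to 25 mm off the middle line and up to 0.35 rad askew; its x axis points roughly along the reader's x.
- reader: Reading bridge fixed to the bench; the plate slides in on the bench itself, no step. Origin: on the bench at the seat's middle; x = the way in, z up. Aluminium rails 12 mm high, inner faces at y = +68 and -68 mm, from x = -60 mm. Black rear stop, near face at x = 43 mm: seated, the plate's origin is at this origin and 21 mm of the plate stands out before the beam.
- reader_beam (a point): Middle of the underside of the white bridge beam, 18 mm above the bench (the plate is 14 mm high). The beam is 44 mm deep along the reader's x, 170 mm long along its y, and its top is 43 mm above the bench. A control pod 60 x 52 mm, 20 mm high, stands beside it at reader y = 84 to 136 mm.
- reader_mouth (a point): Middle of the mouth, on the bench at reader x = -99 mm, between the tips of the two lead-ins, which flare outwards from the rails (136 mm apart) to about 170 mm apart here; they are 12 mm high.
- start_top (a point): Centre of the top of the round blue start button (26 mm across) when it is up, on the control pod beside the bridge (at reader x = 0, y = 110 mm).
- start (a joint): Travel of the spring start button, 0 up, 0.006 m fully down; pressed straight down, about 5 N for full travel; springs back when let go.
- dropper: Bystander: white dropper bottle with yellow cap, upright, 26 mm across, 70 mm tall, loose, behind the rear stop. Origin: centre of underside.
- petri: Bystander: petri dish with pink filling, 59 mm across, 13 mm high, loose, behind the rear stop. Origin: centre of underside.
- blue_bottle: Bystander: white bottle with blue cap, upright, 54 mm across, 100 mm tall, loose, behind the rear stop. Origin: centre of underside.
- slides: Bystander: white and blue slide box 56 x 82 x 34 mm, loose, on the robot's side of the bridge. Origin: centre of underside.

How it is judged:
By the outcome, as a careful person would: the job done as asked, in the order asked, and still so for the second after the job is handed in, with the robot touching nothing.
It also fails if it takes over 72 s, if anything falls off the work surface, if the arm or the gripper's body presses on something with over 40 N, if the wrist force passes 120 N, or if a joint passes its speed limit or range.

## Robot

A 6-joint arm with a two-finger parallel gripper is mounted at the origin on a cart in front of the work surface, level with it; the furniture and walls round the work are solid. World frame = base frame: x ahead of the robot, y to its left, z up, the work surface at z = 0. Lengths are in m, angles in degrees, forces in N, time in s.
With the tool pointing down it reaches from about 0.375 to 0.9 m from the base axis. Payload 3.1 kg.
Tool frame: the origin (TCP) lies at the very end of the fingers, on their centre line; the grasp point (between the pads) lies 19 mm behind it; z points along the fingers, y is the line along which they close (so a half turn about z gives the same grasp; the last joint's range is limited). The gripper opens to 87 mm and grips with 3 to 60 N. Pads are 19 mm wide; open, the fingers measure 117 mm over their backs; the gripper's body (75 mm by 190 mm) begins 51 mm behind the grasp point.
Start: joints at [65.976, 30.224, 82.088, -0, 67.689, -10.227], TCP at [0.149, 0.607, 0.223] pointing down, gripper open.
Joint ranges: [-176.69, 176.69], [-43.24, 126.21], [12.49, 139.97], [-82, 262], [0, 151.66], [-163.58, 163.58]. Speed limits (degrees/s): [159.86, 159.86, 180, 180, 180, 180].

## Interface

Orientations are given as a 3x3 rotation matrix whose columns are the frame's x, y, z axes.
In Python, from rig import bot, imaging gives the robot as it stands.
- The arm moves only by the tool drive_tool, never from a script. Its argument "deltas" is text: rows parted by semicolons, each of 5 numbers parted by spaces: the finger opening in mm, from 0 to 87, then the shift along the world's x, y, z in mm, then the turn about the world's z in rad. In form: jaw dx dy dz twist; .... A call has 1 to 12 rows; each row is the pose to reach, as a shift and turn from the pose commanded when the call began; what a row does not reach only later rows make up. A row lasts 1/10 s, in which the tool goes at most 50 mm and 8.59 degrees, less where a joint would pass 70% of its speed; a pose out of reach is approached as far as the arm can. A call with a gripper value outside its range is refused whole. The fingers move at their own pace and stop on an object; the grip force is fixed at half the most. Time passes only in rows, so rows that repeat a pose let the fingers close. It gives the time, the measured TCP pose, the force, the opening and the grip force at its end, in the units of the state.
- bot.read_state(): the state, without advancing time (a new reading comes with each control period).
- imaging.capture(name): name is "scene" or "top" or "wrist"; returns the picture (400x640x3 uint8, red, green, blue); there is no depth.
- imaging.camera_model(name): a dict with "fx", "fy", "cx", "cy" (pixels), "dist" ([k1, k2, p1, p2, k3] as OpenCV has them; the pictures are not rectified), "T" (4x4, takes a point from camera to world coordinates). Camera axes: x right, y down, z forward; pixel columns grow to the right and rows downward; lengths in m; the calibration is good to about 2 mm. A picture is of the moment at which its call begins: read the wrist's pose just before it. camera_model takes no time and is no camera call; for the wrist camera it gives the pose at the moment of the call.
- bot.hand_in(): hands the job in; it is judged then, once.
The state is a dict: "time_s": time; "joint_positions": joint angles; "qvel": joint speeds; "tau": joint torques, N m; "position": TCP position; "tcp_rot": TCP orientation; "force": force on the tool from outside, world axes, zero at the start; "moment": the same for the moment, N m; "opening": opening from 0.0 (shut) to 1.0 (fully open); "grasp_force": force on a finger pad.
Only numpy, scipy, OpenCV 4.12 (cv2) and the standard library are available. Lean on these libraries where they do the work, as an engineer would, in place of code of your own. Each camera call takes 0.05 s, during which the arm holds its last target. There are 200 camera calls.

## Working session

There is one attempt and no reset: what is moved stays moved. The work goes in short steps, Python scripts to look and compute and a tool call to move; the robot and the scene stay as the last step left them, time stands still between calls to the robot, and variables do not carry over. Pictures are saved under pics/ and viewed, at most 10 in all, crops included, and the job is handed in when it is done.

Besides the shell and the picture viewer there is one more tool, called by a JSON object that holds its "name" and its "arguments", one argument or row to a line. drive_tool: Moves the arm, as the interface text tells. Its arguments: {"type":"object","properties":{"deltas":{"type":"string"}},"required":["deltas"]}

```bash
mkdir -p pics; python3 - <<'E'
from rig import bot, imaging
import cv2
for n in ("top","scene"):
    im=imaging.capture(n); cv2.imwrite(f"pics/{n}0.png",im[:,:,::-1])
    m=imaging.camera_model(n); print(n,m)
s=bot.read_state(); print(s['time_s'],s['position'],s['tcp_rot'],s['opening'])
E
```

```text
top {'fx': 379.7217671874386, 'fy': 379.7217671874386, 'cx': 321.10261476094087, 'cy': 204.57364620802247, 'dist': array([-0.01709084,  0.        ,  0.        ,  0.        ,  0.        ]), 'T': array([[ 0.02667263, -0.98602811,  0.16442972,  0.38865293],
       [-0.99959981, -0.02785869, -0.00491089,  0.028873  ],
       [ 0.00942307, -0.16423293, -0.98637658,  0.91184687],
       [ 0.        ,  0.        ,  0.        ,  1.        ]])}
scene {'fx': 451.45510536336, 'fy': 451.45510536336, 'cx': 316.15559987577234, 'cy': 200.53752828984543, 'dist': array([0.02039902, 0.        , 0.        , 0.        , 0.        ]), 'T': array([[-0.85682629, -0.38104296,  0.34735424,  0.25212263],
       [-0.51552041,  0.64532426, -0.56373336,  0.50890848],
       [-0.00934949, -0.66208977, -0.74936622,  0.68534202],
       [ 0.        ,  0.        ,  0.        ,  1.        ]])}
0.1 [0.14873391 0.60636224 0.22168066] [[-9.71152995e-01  2.38455974e-01 -7.79683200e-04]
 [ 2.38457019e-01  9.71151407e-01 -1.78754078e-03]
 [ 3.30940659e-04 -1.92189652e-03 -9.99998098e-01]] 0.997823734481469
```

View pics/top0.png

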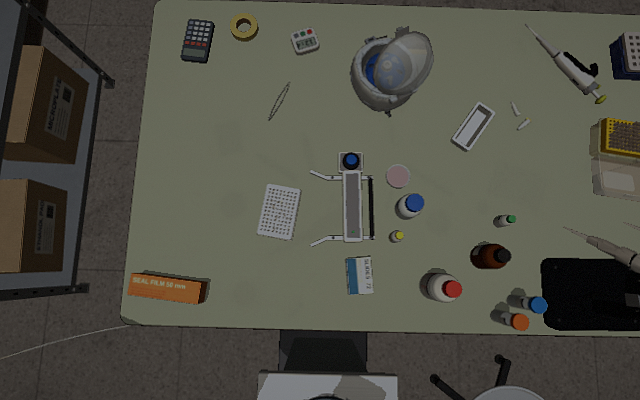

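View pics/scene0.png

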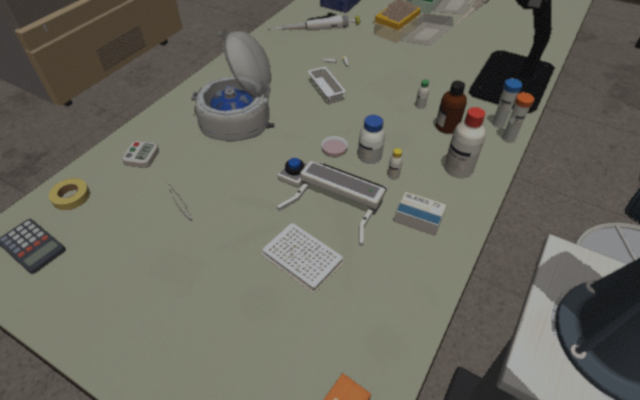

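The top view shows the plate at about (279,211), with the bridge beam at (352,207), the button at (350,160) and the rear stop at (371,208). The way in runs along image right, which is world −y. Next I measure these.

```bash
cat > h.py <<'E'
import numpy as np, cv2
from rig import bot, imaging
def ray(m,uv,z):
    K=np.array([[m['fx'],0,m['cx']],[0,m['fy'],m['cy']],[0,0,1]])
    p=cv2.undistortPoints(np.float64(uv).reshape(-1,1,2),K,m['dist'])[:,0]
    d=np.c_[p,np.ones(len(p))]@m['T'][:3,:3].T; o=m['T'][:3,3]
    return o+d*((z-o[2])/d[:,2])[:,None]
def blob(mask,near):
    n,l,st,c=cv2.connectedComponentsWithStats(mask.astype(np.uint8))
    k=[i for i in range(1,n) if st[i,4]>25]
    i=min(k,key=lambda i:np.hypot(*(c[i]-near)))
    return l==i,c[i],st[i,4]
def rect(m,mask,z):
    ys,xs=np.nonzero(mask); P=ray(m,np.c_[xs,ys],z)[:,:2]
    return cv2.minAreaRect((P*1000).astype(np.float32)) 
E
python3 - <<'E'
from h import *
im=cv2.imread('pics/top0.png'); m=imaging.camera_model('top')
hsv=cv2.cvtColor(im,cv2.COLOR_BGR2HSV); g=im.max(2); S=hsv[...,1]
print('bench',im[250,230],'plate',im[200,265:285:5].tolist(),'beam',im[200,340:376:2].tolist())
w=cv2.morphologyEx(((g>150)&(S<40)).astype(np.uint8),cv2.MORPH_CLOSE,np.ones((5,5)))
b,c,a=blob(w,(279,211)); print('plate',c,a,rect(m,b,.014))
w=((S<40)&(g>70)).astype(np.uint8)
b,c,a=blob(w[:, :],(352,207)); print('beam',c,a,rect(m,b,.043))
bl=(hsv[...,0]>95)&(hsv[...,0]<130)&(S>110)
b,c,a=blob(bl,(350,160)); print('button',c,a,ray(m,c,.03),rect(m,b,.03))
bk=(g<50); b,c,a=blob(bk,(371,208)); print('stop',c,a,rect(m,b,.01))
cv2.imwrite('pics/crop.png',cv2.resize(im[140:310,240:440],None,fx=4,fy=3.5,interpolation=cv2.INTER_CUBIC))
E
```

```text
bench [ 91 107 104] plate [[142, 137, 135], [100, 102, 102], [91, 92, 93], [141, 139, 135]] beam [[91, 106, 105], [76, 90, 89], [140, 143, 140], [71, 75, 78], [76, 77, 80], [78, 77, 82], [75, 78, 81], [77, 78, 80], [77, 78, 80], [77, 78, 79], [140, 139, 139], [74, 89, 87], [91, 108, 105], [91, 107, 105], [75, 90, 89], [17, 16, 17], [10, 7, 10], [97, 113, 111]]Traceback (most recent call last):
  File "<stdin>", line 6, in <module>
  File "h.py", line 11, in blob
    i=min(k,key=lambda i:np.hypot(*(c[i]-near)))
ValueError: min() iterable argument is empty
```

```bash
python3 - <<'E'
from h import *
im=cv2.imread('pics/top0.png'); m=imaging.camera_model('top')
hsv=cv2.cvtColor(im,cv2.COLOR_BGR2HSV); g=im.max(2); S=hsv[...,1]
w=cv2.morphologyEx(((S<22)&(g>60)).astype(np.uint8),cv2.MORPH_CLOSE,np.ones((3,3)))
b,c,a=blob(w,(279,211)); print('plate',c,a,rect(m,b,.014))
w2=cv2.morphologyEx(w,cv2.MORPH_OPEN,np.ones((9,9)))
b,c,a=blob(w2,(352,207)); print('beam',c,a,rect(m,b,.043))
bl=(hsv[...,0]>95)&(hsv[...,0]<130)&(S>110)
b,c,a=blob(bl,(350,160)); print('button',c,a,ray(m,c,.03),rect(m,b,.03))
bk=(g<45); b,c,a=blob(bk,(371,208)); print('stop',c,a,rect(m,b,.012))
v=im.copy(); v[w>0]=v[w>0]//2+np.array([0,0,120],np.uint8)
cv2.imwrite('pics/crop.png',np.vstack([cv2.resize(q[140:260,240:440],None,fx=3.2,fy=2.4*1.02,interpolation=cv2.INTER_CUBIC) for q in (im,v)]))
E
```

```text
plate [278.44812362 211.33388521] 1812 ((519.8428344726562, 124.73258209228516), (87.20297241210938, 124.73206329345703), 81.12926483154297)
beam [351.83146965 205.60702875] 1252 ((534.5299072265625, -46.79060363769531), (162.38177490234375, 41.49704360961914), 1.6822031736373901)
button [350.94444444 159.50925926] 108 [[ 0.64749765 -0.04431894  0.03      ]] ((647.543701171875, -44.468048095703125), (27.47362518310547, 24.096176147460938), 0.8961400389671326)
stop [370.58333333 207.21929825] 228 ((538.30615234375, -94.51676177978516), (148.5782012939453, 10.061498641967773), 1.5351026058197021)
```

View pics/crop.png

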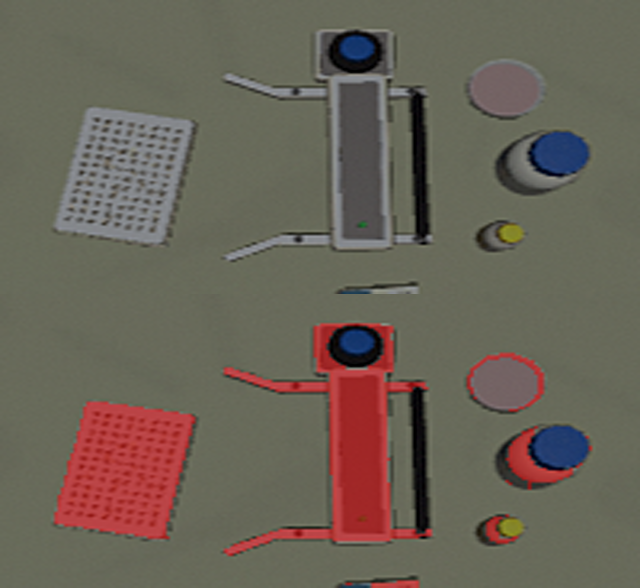

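The crop confirms it: plate centre is about (0.520, 0.125), skewed −10.5° to the reader. The button, beam and stop all put the reader origin at about (0.537, −0.047) with x along (0.028, −1.0). The plate is therefore at reader x = −172 mm, y = −12 mm. I'll use both open fingers as a wide pusher on the rear long side.

{"name": "drive_tool", "arguments": {
  "deltas": "87 32 -33 -10 -0.124; 87 64 -67 -20 -0.248; 87 96 -100 -30 -0.371; 87 128 -134 -40 -0.495; 87 160 -168 -50 -0.619; 87 192 -201 -60 -0.743; 87 224 -235 -70 -0.866; 87 256 -268 -80 -0.99; 87 288 -302 -90 -1.114; 87 320 -335 -100 -1.238; 87 352 -369 -110 -1.361; 87 383 -400 -120 -1.485"
}}

```text
time_s: 1.3
position: [0.533, 0.2051, 0.1018]
tcp_rot: [[0.16, 0.987, -0.001], [0.987, -0.16, -0.0], [-0.0, -0.001, -1.0]]
force: [-0.1, 0.4, 0.1]
opening: 1.003
grasp_force: 0.0
```

{"name": "drive_tool", "arguments": {
  "deltas": "87 0 0 -20 0; 87 0 0 -45 0; 87 0 0 -65 0; 87 0 0 -80 0; 87 0 0 -80 0"
}}

```text
time_s: 1.8
position: [0.5303, 0.2066, 0.0204]
tcp_rot: [[0.154, 0.988, -0.005], [0.988, -0.154, -0.001], [-0.002, -0.004, -1.0]]
force: [0.4, -0.5, -0.1]
opening: 0.995
grasp_force: 0.0
```

```bash
python3 - <<'E'
from h import *
s=bot.read_state(); print(s['position'],s['tcp_rot'],s['force'],s['time_s'])
im=imaging.capture('wrist'); cv2.imwrite('pics/w1.png',im[...,::-1])
im=imaging.capture('top'); cv2.imwrite('pics/t1.png',cv2.resize(im[140:310,220:440,::-1],None,fx=3,fy=3))
E
```

```text
[0.53031071 0.20663465 0.02039765] [[ 1.54385968e-01  9.87999610e-01 -4.66305241e-03]
 [ 9.88009418e-01 -1.54391403e-01 -8.26910796e-04]
 [-1.53692275e-03 -4.47947628e-03 -9.99988786e-01]] [ 0.35467096 -0.50062905 -0.12727505] 1.8
```

View pics/w1.png

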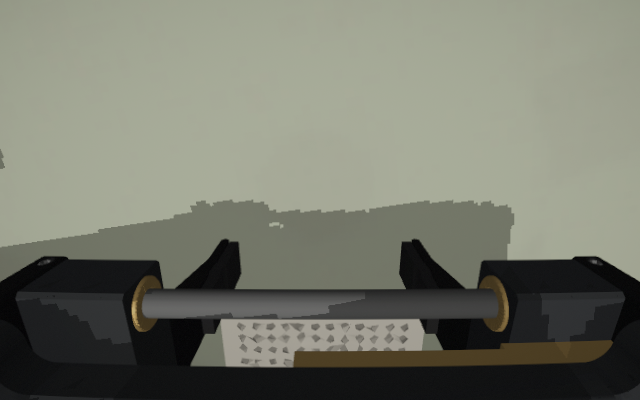

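The wrist view shows the plate (columns 221–424) centred between the fingers. I lower, make contact, then push while turning the plate straight.

{"name": "drive_tool", "arguments": {
  "deltas": "87 0 0 -8 0; 87 0 0 -15 0; 87 -2 -12 -15 0; 87 -4 -24 -15 0; 87 -5 -32 -15 0; 87 -6 -36 -15 0.035; 87 -8 -41 -15 0.08; 87 -9 -46 -15 0.125; 87 -10 -51 -15 0.17; 87 -12 -56 -15 0.22; 87 -13 -60 -15 0.27; 87 -13 -60 -15 0.27"
}}

```text
time_s: 3.1
position: [0.5189, 0.1458, 0.0078]
tcp_rot: [[-0.113, 0.994, -0.0], [0.994, 0.113, -0.0], [-0.0, -0.0, -1.0]]
force: [0.7, 0.2, 0.4]
opening: 1.001
grasp_force: 0.0
```

```bash
cat > look.py <<'E'
from h import *
import sys
O=np.array([537,-46.8]); a=np.deg2rad(1.6); ey=np.array([np.cos(a),np.sin(a)]); ex=np.array([ey[1],-ey[0]])
s=bot.read_state(); p=s['position'][:2]*1000-O
print('tcp',s['position'].round(4),'reader',p@ex,p@ey,'tool y deg',np.rad2deg(np.arctan2(*s['tcp_rot'][1::-1,1])),'F',s['force'],s['time_s'])
im=imaging.capture('top')[:,:,::-1].copy(); m=imaging.camera_model('top')
hsv=cv2.cvtColor(im,cv2.COLOR_BGR2HSV); g=im.max(2)
w=cv2.morphologyEx(((hsv[...,1]<22)&(g>100)).astype(np.uint8),cv2.MORPH_CLOSE,np.ones((3,3)))
cv2.imwrite('pics/'+sys.argv[1],cv2.resize(im[140:280,220:440],None,fx=3.6,fy=3.6,interpolation=cv2.INTER_CUBIC))
E
python3 look.py t2.png
```

```text
tcp [0.5189 0.1458 0.0078] reader -193.01157344449797 -12.72769533841004 tool y deg 6.4947850993992695 F [0.6605041  0.16239311 0.42095098] 3.1
```

View pics/t2.png

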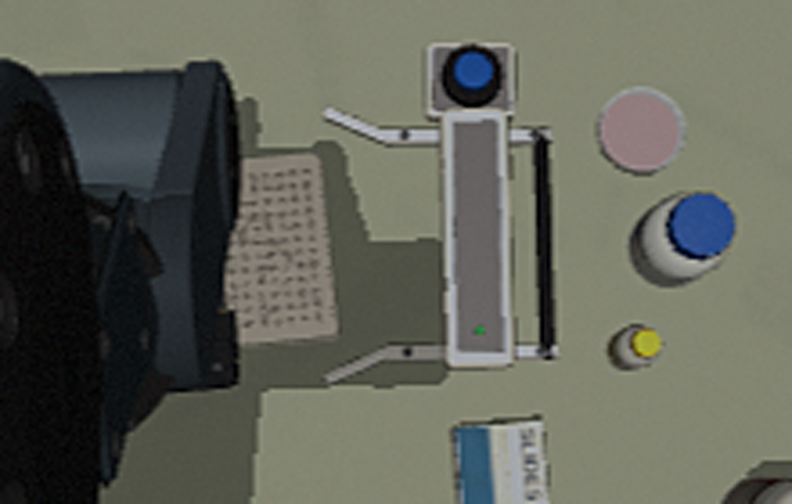

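The crop shows the plate now turned slightly CCW. Its front corners are at about (319,155) and (337,335), or full-image (308.6,183.1) and (313.6,233.1).

```bash
cat > rc.py <<'E'
from h import *
import sys
O=np.array([537,-46.8]); a=np.deg2rad(1.6); ey=np.array([np.cos(a),np.sin(a)]); ex=np.array([ey[1],-ey[0]])
m=imaging.camera_model('top'); v=np.float64(sys.argv[1].split(',')).reshape(-1,3)
uv=v[:,:2]/3.6+[220,140]-.35
for q,z in zip(uv,v[:,2]): P=ray(m,q,z/1000)[0,:2]*1000-O; print((P@ex).round(1),(P@ey).round(1))
E
python3 rc.py 319,155,14,337,335,14,383,142,12,388,345,12,535,140,12,535,350,12,445,112,43,445,362,43
```

```text
-102.1 56.9
-89.8 -64.2
-59.0 66.4
-56.2 -70.6
43.8 67.9
40.7 -74.0
-19.1 79.3
-20.9 -84.1
```

The rails and beam put the reader's midline at y ≈ −2.3 in my frame. The plate is at (−139, −8) with a skew of +5.8°. I'll push on along the plate's normal with a slight lateral shift, then turn it square.

{"name": "drive_tool", "arguments": {
  "deltas": "87 1 -5 0 0; 87 2 -11 -1 0; 87 3 -16 -2 0; 87 4 -22 -2 0; 87 5 -27 -2 0; 87 6.5 -32 -2 -0.02; 87 8 -36 -2 -0.04; 87 9.5 -41 -2 -0.06; 87 11 -46 -2 -0.075; 87 12 -50 -2 -0.085; 87 12 -50 -2 -0.085"
}}

```text
time_s: 4.25
position: [0.5313, 0.0964, 0.0056]
tcp_rot: [[-0.029, 1.0, 0.0], [1.0, 0.029, -0.0], [-0.0, 0.0, -1.0]]
force: [0.9, -0.0, -0.6]
opening: 0.998
grasp_force: 0.0
```

```bash
python3 look.py t3.png
```

```text
tcp [0.5313 0.0964 0.0056] reader -143.28237807895573 -1.681859348237706 tool y deg 1.661017827033939 F [ 0.88635006 -0.04569721 -0.63813345] 4.25
```

View pics/t3.png

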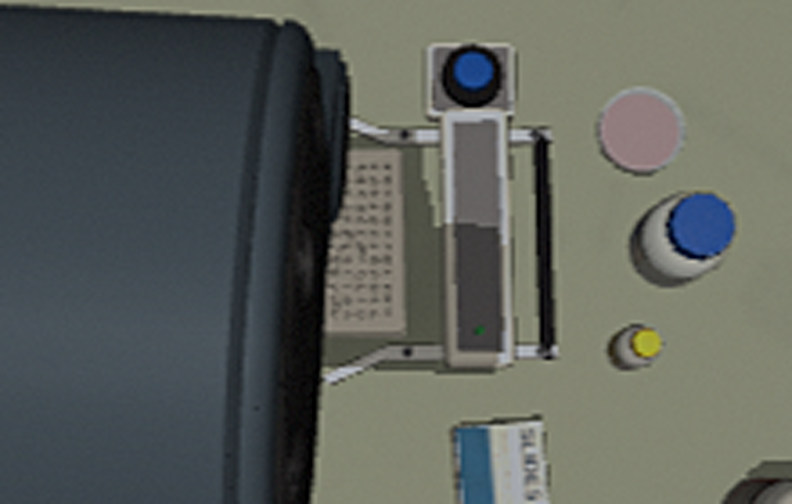

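The plate is now aligned with the rails, with its front edge running from (400,150) to (405,332) and gaps on both sides. I push on nearly to the stop.

{"name": "drive_tool", "arguments": {
  "deltas": "87 0 -8 0 0; 87 0 -16 0 0; 87 0 -24 0 0; 87 0.5 -32 0 0; 87 0.5 -40 0 0; 87 1 -48 0 0; 87 1 -56 0 0; 87 1.5 -64 0 0; 87 1.5 -71 0 0; 87 2 -77 0 0; 87 2 -82 0 0; 87 2 -82 0 0"
}}

```text
time_s: 5.5
position: [0.5332, 0.0143, 0.0055]
tcp_rot: [[-0.029, 1.0, 0.0], [1.0, 0.029, -0.0], [-0.0, 0.0, -1.0]]
force: [-0.4, 0.4, -0.0]
opening: 0.997
grasp_force: 0.0
```

{"name": "drive_tool", "arguments": {
  "deltas": "87 0 -2 0 0; 87 0 -4 0 0; 87 0 -4 0 0; 87 0 -4 0 0"
}}

```text
time_s: 5.9
position: [0.533, 0.0111, 0.0056]
tcp_rot: [[-0.03, 1.0, 0.0], [1.0, 0.03, -0.0], [-0.0, 0.0, -1.0]]
force: [-1.1, -0.2, 0.3]
opening: 0.997
grasp_force: 0.0
```

{"name": "drive_tool", "arguments": {
  "deltas": "87 0 -1 0 0; 87 0 -2 0 0; 87 0 -2 0 0; 87 0 -2 0 0"
}}

```text
time_s: 6.3
position: [0.533, 0.0089, 0.0055]
tcp_rot: [[-0.03, 1.0, 0.0], [1.0, 0.03, -0.0], [-0.0, 0.0, -1.0]]
force: [-0.0, 0.7, -0.3]
opening: 1.003
grasp_force: 0.0
```

{"name": "drive_tool", "arguments": {
  "deltas": "87 0 -1 0 0; 87 0 -1.5 0 0; 87 0 -1.5 0 0"
}}

```text
time_s: 6.6
position: [0.533, 0.0074, 0.0055]
tcp_rot: [[-0.03, 1.0, -0.0], [1.0, 0.03, -0.0], [-0.0, -0.0, -1.0]]
force: [-0.7, -0.5, -0.4]
opening: 1.005
grasp_force: 0.0
```

{"name": "drive_tool", "arguments": {
  "deltas": "87 0 -1 0 0; 87 0 -1.5 0 0; 87 0 -1.5 0 0"
}}

```text
time_s: 6.9
position: [0.5326, 0.0069, 0.0056]
tcp_rot: [[-0.031, 1.0, -0.001], [1.0, 0.031, 0.001], [0.001, -0.001, -1.0]]
force: [0.1, 5.5, 1.6]
opening: 1.001
grasp_force: 2.5
```

{"name": "drive_tool", "arguments": {
  "deltas": "87 0 -1 0 0; 87 0 -1 0 0; 87 0 -1 0 0"
}}

```text
time_s: 7.2
position: [0.5325, 0.0067, 0.0056]
tcp_rot: [[-0.031, 1.0, -0.001], [1.0, 0.031, 0.002], [0.002, -0.001, -1.0]]
force: [1.7, 8.1, 1.0]
opening: 1.005
grasp_force: 4.2
```

The force rose to 8 N, so the plate is against the stop. I back straight off, lift and look.

{"name": "drive_tool", "arguments": {
  "deltas": "87 0 8 0 0; 87 0 20 0 0; 87 0 35 5 0; 87 0 60 30 0; 87 0 90 70 0; 87 0 125 110 0; 87 0 165 140 0; 87 0 210 150 0; 87 0 250 150 0; 87 0 250 150 0"
}}

```text
time_s: 8.2
position: [0.5325, 0.2607, 0.157]
tcp_rot: [[-0.036, 0.999, 0.003], [0.999, 0.036, 0.002], [0.002, 0.004, -1.0]]
force: [-0.6, 0.4, 0.2]
opening: 0.998
grasp_force: 0.0
```

```bash
python3 look.py t4.png; python3 - <<'E'
from h import *
R=[]
for n in ('top','scene'):
    im=imaging.capture(n)[:,:,::-1].copy(); m=imaging.camera_model(n)
    h=cv2.cvtColor(im,cv2.COLOR_BGR2HSV)
    b,c,a=blob((h[...,0]>95)&(h[...,0]<130)&(h[...,1]>110)&(h[...,2]>50),(350,160) if n=='top' else (294,165))
    print(n,c,a); R.append((m['T'][:3,3],ray(m,c,0)[0]))
    if n=='scene': cv2.imwrite('pics/s4.png',cv2.resize(im[120:250,240:420],None,fx=4.4,fy=4.4,interpolation=cv2.INTER_CUBIC))
A=[];B=[]
for o,q in R:
    d=(q-o)/np.linalg.norm(q-o); M=np.eye(3)-np.outer(d,d); A.append(M);B.append(M@o)
P=np.linalg.lstsq(np.vstack(A),np.hstack(B),rcond=None)[0]
print('button',P,'miss',[np.linalg.norm(a@P-b) for a,b in zip(A,B)])
E
```

```text
tcp [0.5325 0.2607 0.157 ] reader -307.5071437755724 4.128911803421545 tool y deg 2.0672095669072745 F [-0.62103866  0.43767275  0.24193832] 8.2
top [350.9787234  159.05319149] 94
scene [293.93650794 163.43650794] 126
button [ 0.64634676 -0.04411455  0.03577642] miss [np.float64(0.0006032961147124106), np.float64(0.0006032961147125399)]
```

View pics/t4.png

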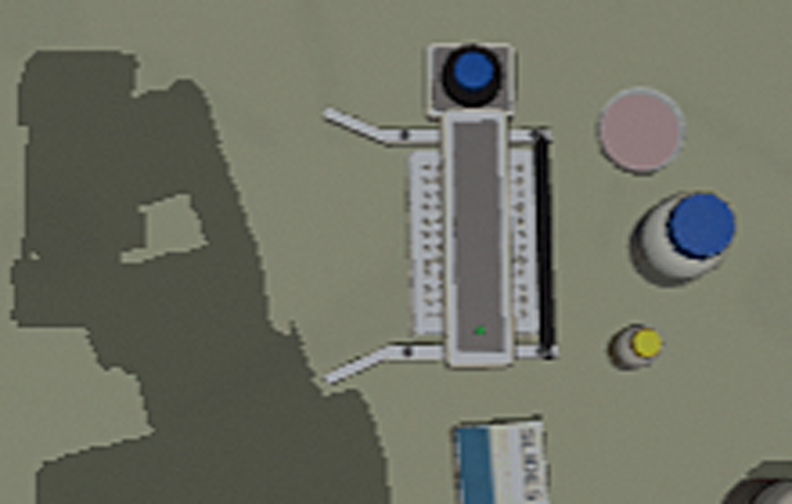

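View pics/s4.png

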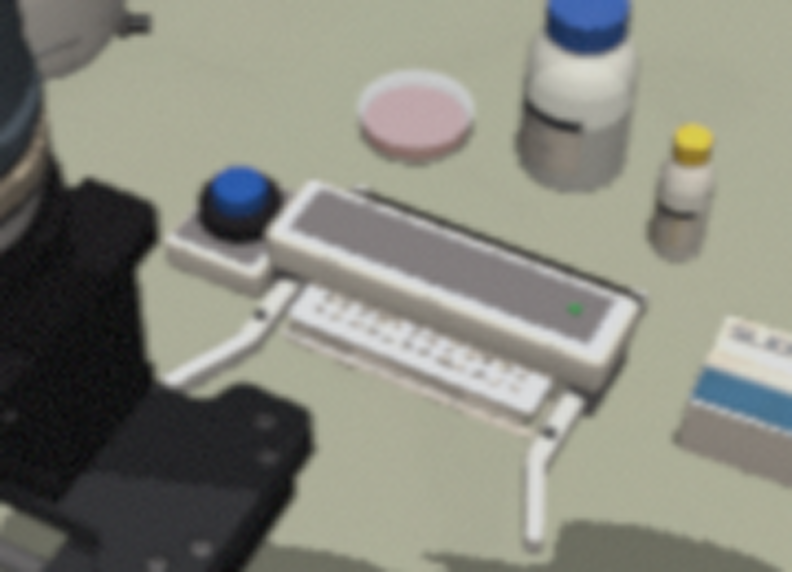

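The plate sits flush and parallel against the black stop, its front edge running from (537,150) to (540,335), and the bystanders haven't moved. Two-view triangulation puts the button at about (0.646, −0.044, 0.036), which matches the reader geometry. I close the fingers and go above it.

{"name": "drive_tool", "arguments": {
  "deltas": "0 10 -25 0 0; 0 22 -60 0 0; 0 37 -100 0 0; 0 52 -140 -10 0; 0 67 -180 -20 0; 0 82 -220 -35 0; 0 95 -255 -50 0; 0 105 -283 -65 0; 0 111 -298 -75 0; 0 113.5 -305 -80 0; 0 113.5 -305 -80 0; 0 113.5 -305 -80 0"
}}

```text
time_s: 9.55
position: [0.6459, -0.049, 0.0758]
tcp_rot: [[-0.031, 1.0, -0.001], [1.0, 0.031, 0.001], [0.001, -0.001, -1.0]]
force: [0.7, 0.7, 0.0]
opening: 0.031
grasp_force: 0.0
```

{"name": "drive_tool", "arguments": {
  "deltas": "0 0 5 -8 0; 0 0 5 -18 0; 0 0 5 -26 0; 0 0 5 -32 0; 0 0 5 -32 0; 0 0 5 -32 0"
}}

```text
time_s: 10.15
position: [0.6463, -0.0449, 0.0433]
tcp_rot: [[-0.03, 1.0, -0.001], [1.0, 0.03, 0.0], [0.0, -0.001, -1.0]]
force: [-0.3, -0.2, -0.2]
opening: 0.005
grasp_force: 0.0
```

{"name": "drive_tool", "arguments": {
  "deltas": "0 0 0 -2 0; 0 0 0 -4 0; 0 0 0 -6 0; 0 0 0 -6 0; 0 0 0 -6 0"
}}

```text
time_s: 10.65
position: [0.6469, -0.0452, 0.038]
tcp_rot: [[-0.03, 1.0, 0.001], [1.0, 0.03, -0.0], [-0.0, 0.001, -1.0]]
force: [-1.0, 0.8, 4.6]
opening: 0.009
grasp_force: 2.1
```

{"name": "drive_tool", "arguments": {
  "deltas": "0 0 0 -2 0; 0 0 0 -3 0; 0 0 0 -3 0; 0 0 0 -3 0"
}}

```text
time_s: 11.05
position: [0.647, -0.0452, 0.0368]
tcp_rot: [[-0.03, 1.0, 0.001], [1.0, 0.03, -0.001], [-0.001, 0.001, -1.0]]
force: [-3.7, -0.6, 14.2]
opening: 0.007
grasp_force: 7.1
```

{"name": "drive_tool", "arguments": {
  "deltas": "0 0 0 -1 0; 0 0 0 -2 0; 0 0 0 -2 0; 0 0 0 -2 0"
}}

```text
time_s: 11.45
position: [0.647, -0.0452, 0.0366]
tcp_rot: [[-0.03, 1.0, 0.002], [1.0, 0.03, -0.001], [-0.001, 0.002, -1.0]]
force: [-5.8, 1.1, 23.9]
opening: 0.005
grasp_force: 11.7
```

{"name": "drive_tool", "arguments": {
  "deltas": "0 0 0 2 0; 0 0 0 5 0; 0 0 0 5 0; 0 0 0 5 0"
}}

```text
time_s: 11.85
position: [0.6469, -0.0452, 0.0376]
tcp_rot: [[-0.03, 1.0, 0.001], [1.0, 0.03, -0.0], [-0.0, 0.001, -1.0]]
force: [0.5, 0.3, 4.4]
opening: 0.003
grasp_force: 2.2
```

{"name": "drive_tool", "arguments": {
  "deltas": "0 0 0 2 0; 0 0 0 2 0; 0 0 0 2 0"
}}

```text
time_s: 12.15
position: [0.6469, -0.0452, 0.0394]
tcp_rot: [[-0.03, 1.0, 0.001], [1.0, 0.03, -0.0], [-0.0, 0.001, -1.0]]
force: [0.3, 0.7, 3.5]
opening: 0.005
grasp_force: 1.7
```

{"name": "drive_tool", "arguments": {
  "deltas": "0 0 0 2 0; 0 0 0 2 0; 0 0 0 2 0"
}}

```text
time_s: 12.45
position: [0.6468, -0.0452, 0.0415]
tcp_rot: [[-0.03, 1.0, 0.001], [1.0, 0.03, -0.0], [-0.0, 0.001, -1.0]]
force: [1.7, -1.3, 3.1]
opening: 0.003
grasp_force: 1.1
```

There was a hard stop at z ≈ 0.0367. On the way up the spring force fell smoothly from about 5 N, with contact starting near z ≈ 0.043, which fits the full 6 mm of travel. I lift clear and check.

{"name": "drive_tool", "arguments": {
  "deltas": "0 0 0 5 0; 0 0 0 20 0; 0 0 0 50 0; 0 0 0 90 0; 0 0 30 120 0; 0 0 70 130 0; 0 -10 110 130 0; 0 -20 155 130 0; 0 -30 200 130 0; 0 -40 240 130 0; 0 -40 260 130 0; 0 -40 260 130 0"
}}

```text
time_s: 13.65
position: [0.605, 0.2182, 0.1723]
tcp_rot: [[-0.035, 0.999, -0.001], [0.999, 0.035, 0.001], [0.001, -0.0, -1.0]]
force: [0.3, -0.1, 0.1]
opening: 0.008
grasp_force: 0.0
```

```bash
python3 look.py t5.png; python3 - <<'E'
import cv2
a=cv2.imread('pics/t4.png');b=cv2.imread('pics/t5.png')
d=cv2.absdiff(a,b).max(2)[:,400:]; print('changed px right of mouth',(d>40).sum())
E
```

```text
tcp [0.605  0.2182 0.1723] reader -262.9510757248675 75.40630093369086 tool y deg 1.977531462239491 F [ 0.32612726 -0.12608699  0.1230858 ] 13.65
changed px right of mouth 1860
```

View pics/t5.png

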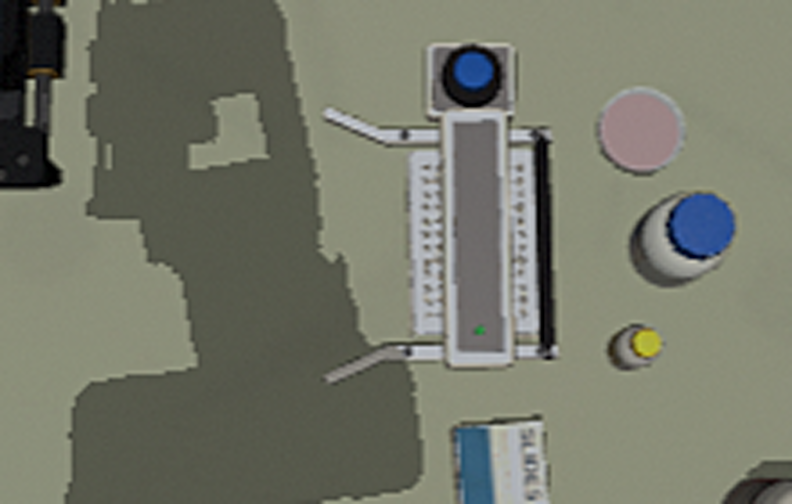

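The plate is still seated square against the stop, the button at (472,70) is up, and the petri dish, both bottles and the slide box haven't moved; the changed pixels are the arm's shadow. I hand in.

```bash
python3 -c "
from rig import bot; print(bot.hand_in())"
```

```text
the job is handed in; nothing more can be done
None
```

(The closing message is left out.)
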